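# Set the support blocks and bring the cast lever over them

### The job

Set up the marking fixture: set the three loose steel blocks flush and square against the fence, each centred on its scribed line, so that they stand in one even row. Then lift the cast lever at its balance point, keeping it level, and bring it over the row with its heavy hub above the wide block and its small end boss above the block at the other end. Finish while still holding it there, level and still, about 40 mm clear above the blocks, so that I can check the line-up before it goes down; leave the sleeves and the wrench alone.

Things in the scene. Friction and masses are not known exactly. Their poses are not given: they have to be found in the camera images.
- plate: bright aluminium plate fixed on the bench, 145 (x) x 280 (y) x 12 mm; origin at its underside's centre, z up, turned up to 0.25 rad. A steel fence bar 22 mm wide, 18 mm high above the plate's top and 270 mm long runs along plate y on the side away from the robot; its working face looks to plate -x, at plate x = +30 mm. Thin dark scribed lines along plate x at plate y = +90, 0, -90 mm
- line_hub (a point): where the scribed line at plate y = +90 mm meets the foot of the fence's face, on the plate's top (12 mm above the bench); axes as the plate's. Place of the wide block: when flush, its centre lies 20 mm to plate -x of this point
- line_mid (a point): the same for the middle scribed line, plate y = 0: place of the middle narrow block (its centre 20 mm to plate -x)
- line_tip (a point): the same for the scribed line at plate y = -90 mm: place of the other narrow block (its centre 20 mm to plate -x)
- block_wide_c (a point): centre of the wide support block, 15 mm above its underside: loose ground steel, 0.43 kg, 40 mm deep (its x, towards the fence), 46 mm along its y, 30 mm high, z up. Starts standing on the plate at the +y end of the row, 15 to 40 mm short of the fence, within 10 mm of its line and askew by up to 0.25 rad
- block_mid_c (a point): centre of the narrow support block in the middle of the row: loose ground steel, 0.28 kg, 40 mm deep (its x), 30 mm along its y, 30 mm high; starts short of the fence and askew like the wide one
- block_end_c (a point): centre of the narrow support block at the -y end of the row, alike in every way to the middle one
- block_wide: the wide block; origin at the centre of its underside, z up
- block_mid: the middle narrow block; origin at the centre of its underside
- block_end: the narrow block at the -y end; origin at the centre of its underside
- lever_balance (a point): balance point (centre of mass in plan) of the loose iron lever lying on the bench, mid-arm, 18 mm above its underside; x along the arm from hub to end boss, z up. About 0.75 kg, 222 mm long. The arm here is 15 mm wide with upright sides, from 8 to 28 mm above the underside, free of bosses from 26 to 78 mm from the hub axis; the balance point is 54 mm from the hub axis
- lever_hub (a point): centre of the underside of the lever's heavy round hub (52 mm across, 42 mm high), 54 mm to lever -x of the balance point, 18 mm below it
- lever_tip (a point): centre of the underside of the lever's small end boss (32 mm across, 34 mm high), 180 mm from the hub axis, 126 mm to lever +x of the balance point, 18 mm below it
- lever: the whole lever: hub, straight arm, a lug (24 mm across, 32 mm high) 90 mm from the hub axis, and the end boss; it lies on the other side from the plate. Origin below the balance point, level with the bosses' undersides; axes as the balance point's
- sleeve_a: bystander: thin bright steel sleeve, 54 mm across, 55 mm high, standing on the bench at the left; leave it alone; origin at the centre of its underside
- sleeve_b: bystander: a like sleeve next to it
- sleeve_c: bystander: a like sleeve standing in front, beyond the work
- wrench: bystander: steel wrench, 160 mm long, lying on the bench at the right; leave it alone
There are look-alikes about, which are no part of the job. Of the things that look like the lever, take the one that is farthest to the robot's left at the start. What is shaped like the block_mid but orange is not meant.

How it is judged:
On the way, in this order (a step that is already met when the one before it is completed fails the run):
1. the three blocks stand in a row, flush and square against the fence, each on its scribed line (x of block_wide_c in the frame of line_hub between -0.024 and -0.01 m and y of block_wide_c in the frame of line_hub between -0.008 and 0.008 m and angle between the x axis of each of block_wide, block_mid, block_end and the x axis of plate, either way round below 0.08 rad and angle between each of block_wide, block_mid, block_end's own z axis and vertical below 0.05 rad and x of block_mid_c in the frame of line_mid between -0.024 and -0.01 m and y of block_mid_c in the frame of line_mid between -0.008 and 0.008 m and x of block_end_c in the frame of line_tip between -0.024 and -0.01 m and y of block_end_c in the frame of line_tip between -0.008 and 0.008 m), for 0.2 s.
2. the lever is off the bench, level, held by the fingers at its balance point (x of the grasp point in the frame of lever_balance between -0.015 and 0.015 m and angle between lever's own z axis and vertical below 0.07 rad and contact force between the fingers and lever above 2 N and height (world z) of lever_balance above 0.045 m), for 0.2 s.
At the end, for the whole second after the job is handed in: Blocks upright, within 4 mm of the fence, 8 mm of their lines, 0.08 rad of square. Lever gripped within 15 mm of balance, level within 0.07 rad, still, 20 to 65 mm above the blocks; hub and end boss within 14 mm of the wide and end blocks' centres, seen from above. Bystanders unmoved (all of step 1 and x of the grasp point in the frame of lever_balance between -0.015 and 0.015 m and angle between lever's own z axis and vertical below 0.07 rad and contact force between the fingers and lever above 2 N and z of lever_hub in the frame of block_wide_c between 0.035 and 0.08 m and z of lever_tip in the frame of block_end_c between 0.035 and 0.08 m and horizontal distance between lever_hub and block_wide_c below 0.014 m and horizontal distance between lever_tip and block_end_c below 0.014 m and linear speed of lever below 0.02 m/s and angular speed of lever below 0.1 rad/s); the arm keeps its last pose, push and grip.
It fails at once if the lever tips more than 17 degrees out of level (angle between lever's own z axis and vertical above 0.3 rad).
It fails at once if a sleeve or the wrench is disturbed (distance of any of sleeve_a, sleeve_b, sleeve_c, wrench from where it was at the start of the episode above 0.015 m).
It also fails if it takes over 67 s, if anything falls off the work surface, if the arm or the gripper's body presses on something with over 40 N, if the wrist force passes 120 N, or if a joint passes its speed limit or range.

### The arm

A 6-joint arm with a two-finger parallel gripper is mounted at the origin on the work surface. World frame = base frame: x ahead of the robot, y to its left, z up, the work surface at z = 0. Lengths are in m, angles in rad, forces in N, time in s.
With the tool pointing down it reaches from about 0.225 to 0.875 m from the base axis. Payload 3.4 kg.
Tool frame: the origin (TCP) lies midway between the tips of the shut fingers; the grasp point (between the pads) lies env.hold_point_z behind it (env.hold_point_z is the distance from the TCP to the grasp point, in m); z points along the fingers, y is the line along which they close (so a half turn about z gives the same grasp; the last joint's range is limited). The gripper opens to 85 mm and grips with 20 to 120 N. Pads are 22 mm wide; open, the fingers measure 114 mm over their backs; the gripper's body (76 mm by 85 mm) begins 54 mm behind the grasp point. The pads swing forward as they close: fully open they stand 13 mm farther back than shut.
Start: joints at [1.153, 0.276, 1.505, -0, 1.361, -0.121], TCP at [0.168, 0.55, 0.231] pointing down, gripper open.
Joint ranges: [-2.89, 2.89], [-0.75, 2.08], [0.22, 2.7], [-1.18, 4.32], [0.11, 2.71], [-2.7, 2.7]. Speed limits (rad/s): [2.57, 2.57, 3.14, 3.14, 3.14, 3.14].

### API

Orientations are given as a rotation vector (axis times angle).
In Python, from bench import env, vision, workorder gives the robot as it stands. The module is installed in compiled form; this text tells all that it offers. Calls block until the motion is done:
- env.move_to(position, orientation): joint-space move of the TCP to a pose.
- env.move_linear(position, attitude=None, vel=0.15): straight line of the TCP; attitude=None keeps the orientation; vel is the mean speed in m/s.
- env.move_j(angles): joint-space move.
- env.grip(opening, newtons=None): finger opening in m; newtons is the grip in N (None keeps the last); returns when the fingers have stopped.
- env.sleep(seconds).
- env.ik(position, orientation): joint angles nearest the present ones, or None.
- env.read_state(): the state.
- vision.snapshot(name): name is "side" or "top" or "wrist"; returns (picture, depth): 420x560x3 uint8, red, green, blue; 420x560 float32, m along the optical axis (not along the pixel's ray), 0 where there is no reading.
- vision.calibration(name): a dict with "fx", "fy", "cx", "cy" (pixels), "k1" (the pictures are not rectified: a ray, as slopes to the right and down, at radius r is drawn at 1 + k1 r^2 times it, then the intrinsics apply), "R" (3x3) and "t" (3): a world point X has camera coordinates R X + t. Camera axes: x right, y down, z forward; pixel columns grow to the right and rows downward; lengths in m; the calibration is good to about 2 mm. A picture is of the moment at which its call begins: read the wrist's pose just before it. calibration takes no time and is no camera call; for the wrist camera it gives the pose at the moment of the call.
A pose or a line that the arm cannot do raises env.MotionError and nothing moves.
- workorder.finish_job(): hands the job in; it is judged then, once.
Trained networks look in the newest picture that a camera, given by its name, has taken for a name from the list of things; names that differ only in an ending like _2 or _b are one class to them, and where a whole thing is asked for, a point or a joint stands for the part that bears it (a point fixed in the world has none). Each returns a list of dicts, best first, with "score" (0 to 1); they miss things now and then, are a little off and sometimes report something else, mostly with a low value. They report only what shows in the picture. A call takes as long as a camera call. They do not tell look-alikes from the thing itself.
- vision.search_frame(thing, camera): "location" ([x, y, z] in m, in world coordinates, good to about 4 mm: the middle of the surface that is visible of it).
- vision.outline_of(thing, camera): "region" (420x560 bool, what is visible of it).
- vision.place_of(thing, camera): "location" ([x, y, z] in m, in world coordinates, good to about 4 mm: a listed point, or the origin of a listed thing).
The state is a dict: "t": time; "q": joint angles; "qd": joint speeds; "tau": joint torques, N m; "eef_pos": TCP position; "tcp_rot": TCP orientation; "force": force on the tool from outside, world axes, zero at the start; "wrist_torque": the same for the moment, N m; "grip_width": finger opening in m; "gripper_force": force on a finger pad.
Only numpy, scipy, OpenCV 4.12 (cv2) and the standard library are available. Lean on these libraries where they do the work, as an engineer would, in place of code of your own. Each camera call takes 0.05 s, during which the arm holds its last target. There are 200 camera calls.

## Working session

There is one attempt and no reset: what is moved stays moved. The work goes in short steps, each a Python script; the robot and the scene stay as the last script left them, time stands still between calls to the robot, and variables do not carry over. Pictures are saved under pics/ and viewed, at most 10 in all, crops included, and the job is handed in when it is done.

```bash
mkdir -p pics; ls; cat > a.py <<'E'
from bench import env, vision, workorder
import cv2, numpy as np
E
python3 - <<'E'
from a import *
print(env.read_state(), env.hold_point_z)
for n in ("top","side"):
    p,d=vision.snapshot(n); np.savez(f"{n}0.npz",p=p,d=d)
    cv2.imwrite(f"pics/{n}0.png",p[:,:,::-1]); c=vision.calibration(n); print(n,c)
    for th in ("plate","line_hub","line_mid","line_tip","block_wide_c","block_mid_c","lever_balance","lever_hub","lever_tip"):
        print(th,[(np.round(r["location"],3).tolist(),round(float(r["score"]),2)) for r in vision.place_of(th,n)])
print(env.read_state()["t"])
E
```

```text
pics
{'t': 0.0, 'q': array([ 1.15302513e+00,  2.76587080e-01,  1.50615953e+00, -4.36232145e-05,
        1.36070366e+00, -1.20999080e-01]), 'qd': array([-0.00228542, -0.00158716, -0.0016853 ,  0.00061303, -0.00044801,
        0.00043852]), 'tau': array([-1.41318254e-03, -4.16775835e+01, -2.45804787e+01, -3.92277925e-04,
        1.10706003e-02,  5.47341756e-06]), 'eef_pos': array([0.16794655, 0.54935533, 0.23043372]), 'tcp_rot': array([-4.64378329e-01, -3.10662219e+00,  2.83011919e-03]), 'force': array([ 0.11326856,  0.39039238, -0.33275228]), 'wrist_torque': array([-0.01617179,  0.00234088, -0.03506319]), 'gripper_force': 0.0, 'grip_width': 0.08529416358200008} 0.0187
top {'fx': 406.5106731911165, 'fy': 406.5106731911165, 'cx': 277.6931516253075, 'cy': 208.0135226604971, 'k1': -0.11084194610175341, 'R': array([[ 0.08070565, -0.99673605, -0.0019603 ],
       [-0.97060497, -0.07814211, -0.22763965],
       [ 0.22674346,  0.02027448, -0.97374347]]), 't': array([-0.04738081,  0.56563911,  1.26499189])}
plate [([0.516, 0.198, -0.001], 0.8)]
line_hub []
line_mid [([0.542, 0.188, 0.013], 0.7
[... 971 characters left out ...]
, 0.279, 0.013], 0.71)]
line_mid [([0.548, 0.188, 0.013], 0.76)]
line_tip [([0.525, 0.103, 0.014], 0.93), ([0.764, 0.032, -0.0], 0.69)]
block_wide_c [([0.511, 0.29, 0.015], 0.89), ([0.512, 0.288, 0.032], 0.72)]
block_mid_c [([0.355, 0.278, -0.001], 0.81), ([0.488, 0.209, 0.011], 0.74), ([0.345, 0.122, 0.018], 0.74), ([0.359, 0.282, 0.014], 0.7), ([0.488, 0.209, 0.027], 0.54), ([0.351, 0.125, 0.004], 0.52)]
lever_balance [([0.547, -0.196, 0.02], 0.96), ([0.369, -0.327, 0.02], 0.73)]
lever_hub [([0.6, -0.201, -0.001], 0.89), ([0.349, -0.274, -0.0], 0.75), ([0.546, -0.199, 0.02], 0.53)]
lever_tip [([0.402, -0.446, -0.003], 0.8), ([0.418, -0.18, 0.004], 0.65), ([0.548, -0.198, 0.022], 0.18)]
1.0
```

View pics/top0.png

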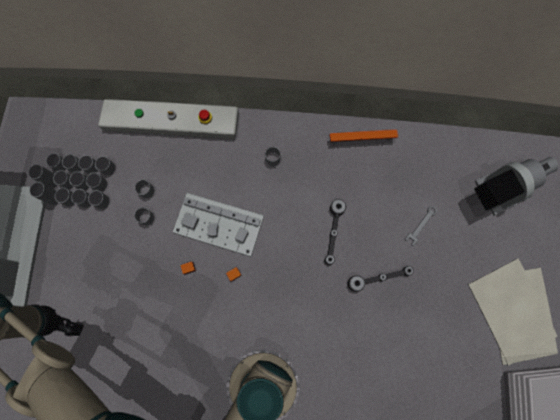

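View pics/side0.png

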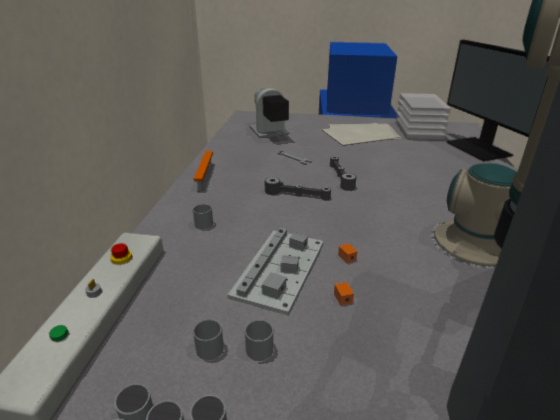

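The top view shows the plate with its fence and three blocks near (190,220), (213,230) and (242,234). There are orange look-alikes at (187,268) and (234,274). The lever I want has its hub at (338,206) and tip at (329,259); the other lever, at (380,280), is a decoy. The side view agrees. Next I'll take a close wrist look.

```bash
cat >> a.py <<'E'
from scipy.spatial.transform import Rotation as Ro
def down(phi):   # tool down, closing line (tool y) along world angle phi
    y=np.array([np.cos(phi),np.sin(phi),0]);z=np.array([0,0,-1.])
    return Ro.from_matrix(np.c_[np.cross(y,z),y,z]).as_rotvec()
def cloud(d,c):  # world points of all pixels
    v,u=np.mgrid[:d.shape[0],:d.shape[1]]
    K=np.array([[c["fx"],0,c["cx"]],[0,c["fy"],c["cy"]],[0,0,1]])
    uv=cv2.undistortPoints(np.stack([u.ravel(),v.ravel()],1).astype(float)[:,None],K,np.array([c["k1"],0,0,0,0.]))[:,0]
    P=np.c_[uv,np.ones(len(uv))]*d.reshape(-1,1)
    W=(P-c["t"])@c["R"]
    W[d.ravel()<=0]=np.nan
    return W.reshape(*d.shape,3)
def wrist(name):
    c=vision.calibration("wrist"); p,d=vision.snapshot("wrist")
    cv2.imwrite(f"pics/{name}.png",p[:,:,::-1]); W=cloud(d,c); np.savez(name+".npz",p=p,W=W)
    return p,W,c
E
python3 - <<'E'
from a import *
c=vision.calibration("wrist"); cp=-c["R"].T@c["t"]; s=env.read_state()
off=cp-s["eef_pos"]; print(off, c["R"][2])
R0=Ro.from_rotvec(s["tcp_rot"]); phi=np.pi/2-0.195
o=Ro.from_rotvec(down(phi)).apply(R0.inv().apply(off)); print(o)
ctr=np.array([0.505,0.20]); q=ctr-o[:2]+np.array([-0.0,0])
q=[*q,0.22]; print(q)
env.move_to(q,down(phi))
p,W,c=wrist("w1"); print(c["R"][2], env.read_state()["t"])
z=W[...,2]; print(np.nanpercentile(z,[1,5,25,50,75,95,99]))
np.set_printoptions(precision=3,suppress=True)
for lo,hi in((.037,.047),(.026,.034)):
    m=((z>lo)&(z<hi)).astype(np.uint8); n,l,st,_=cv2.connectedComponentsWithStats(cv2.morphologyEx(m,cv2.MORPH_OPEN,np.ones((3,3))))
    for i in range(1,n):
        if st[i,4]<300: continue
        r=cv2.minAreaRect((W[l==i][:,:2]*1000).astype(np.float32)); print(lo,st[i],r, W[l==i].mean(0))
print(vision.place_of("line_hub","wrist"),vision.place_of("line_mid","wrist"),vision.place_of("line_tip","wrist"),vision.place_of("plate","wrist"))
E
```

```text
[-0.07395183  0.02317255  0.143015  ] [ 0.29258599 -0.08806066 -0.9521758 ]
[-0.07592032  0.01555548  0.14301491]
[np.float64(0.5809203203810318), np.float64(0.1844445199015015), 0.22]
[ 0.30001968 -0.057111   -0.95222189] 3.0417
[-1.47349754e-03 -7.64943249e-04  1.80210791e-04  1.12930261e-03
  3.49018436e-02  3.07216865e-01  3.16244099e-01]
0.037 [530  45  28  54 436] ((514.8233642578125, 464.13641357421875), (22.467891693115234, 48.47774887084961), 89.46488189697266) [0.515 0.469 0.042]
0.037 [495  54  18  49 337] ((517.1524047851562, 428.948486328125), (47.04413986206055, 15.42034912109375), 6.324040412902832) [0.515 0.426 0.042]
0.037 [ 270   74   34   45 1182] ((488.7812194824219, 210.3321990966797), (29.810977935791016, 39.63448715209961), 89.3935546875) [0.488 0.21  0.042]
0.037 [ 177   83   32   45 1210] ((478.37457275390625, 111.80906677246094), (29.987991333007812, 40.75029754638672), 69.20996856689453) [0.478 0.112 0.042]
0.037 [ 342   82   51   45 1846] ((512.42529296875, 290.7523498535156), (46.111759185791016, 40.558353424072266), 73.5235824584961) [0.512 0.29  0.042]

[... 319 characters left out ...]
 47 302] ((513.1245727539062, 467.3784484863281), (45.08552169799805, 16.596878051757812), 3.9659276008605957) [0.514 0.47  0.03 ]
0.026 [ 161  150  237   23 4309] ((554.17578125, 189.3134765625), (269.8115539550781, 22.32982063293457), 78.0042724609375) [0.554 0.189 0.03 ]
0.026 [306 337  75  16 314] ((826.146240234375, 227.6586151123047), (3.6838369369506836, 106.95545959472656), 1.0390840768814087) [0.826 0.227 0.03 ]
[{'location': [0.56, 0.2793, 0.014], 'score': 0.77}] [{'location': [0.5404, 0.1912, 0.0111], 'score': 0.87}] [{'location': [0.5244, 0.1043, 0.0074], 'score': 0.94}] [{'location': [0.5152, 0.1952, -0.0038], 'score': 0.7}, {'location': [0.5409, 0.1884, 0.0127], 'score': 0.52}]
```

View pics/w1.png

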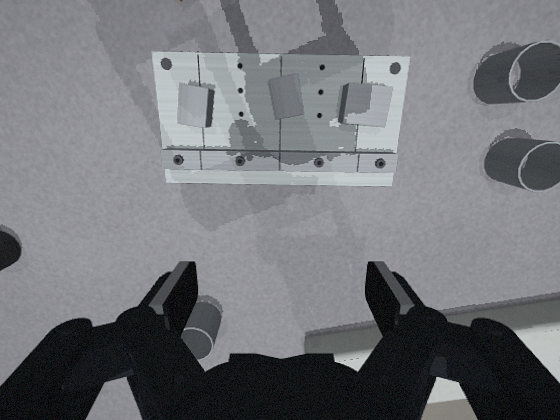

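The wrist view shows the fence as a bar at row 160. The end block is at (195,105), the mid block at (286,97) and the wide block at (365,104), all with the expected sizes and heights. The fence fit gives plate yaw = -12.0° and origin (0.514, 0.198), which agrees with the network. I'll place the wide block first.

```bash
cat >> a.py <<'E'
YAW=np.radians(-12.0); ex=np.array([np.cos(YAW),np.sin(YAW)]); ey=np.array([-ex[1],ex[0]])
PL=np.array([.5542,.1893])-.041*ex
def plate(x,y): return PL+x*ex+y*ey
def setblock(c,ang,y,opening):
    z=.0165; phi=np.radians(ang); ph=np.pi/2+YAW
    env.grip(opening,40)
    env.move_to([*c,.09],down(phi))
    env.move_linear([*c,z],vel=.1)
    env.grip(0.0,40); s=env.read_state(); print("grip",s["grip_width"],s["gripper_force"],s["t"])
    t=plate(.006,y)
    env.move_linear([*c,z+.004],vel=.05)
    env.move_linear([*t,z+.004],attitude=down(ph),vel=.05)
    env.move_linear([*t,z+.0003],vel=.03)
    f0=env.read_state()["force"]
    for k in range(1,14):
        env.move_linear([*plate(.006+k*.0005,y),z+.0003],vel=.02)
        f=env.read_state()["force"]-f0
        if f[:2]@ex<-6: break
    s=env.read_state(); print("push",k,f,s["eef_pos"]-[*plate(.010,y),z],s["t"])
    env.grip(opening); env.move_linear([*plate(.006+k*.0005,y),.09],vel=.15)
E
python3 - <<'E'
from a import *
setblock(np.array([.5124,.2908]),73.5,.09,.07)
print(env.read_state()["t"])
E
```

```text
grip 0.045276932398032904 43.862344622612 5.5333
push 5 [-5.63489425  2.7241888   6.78806987] [-0.00359444  0.00104217  0.00102026] 8.0
9.0083
```

```bash
cat >> a.py <<'E'
def blocks(name):
    q=plate(-.015,0)+np.array([.0759,-.0156]); env.move_to([*q,.22],down(np.pi/2+YAW)); env.sleep(.2)
    p,W,c=wrist(name); z=W[...,2]
    for lo,hi in((.037,.047),(.026,.034)):
        m=((z>lo)&(z<hi)).astype(np.uint8); n,l,st,_=cv2.connectedComponentsWithStats(cv2.morphologyEx(m,cv2.MORPH_OPEN,np.ones((3,3))))
        for i in range(1,n):
            w=W[l==i]; g=(w[:,:2].mean(0)-PL)
            if st[i,4]<300 or abs(g@ex)>.08 or abs(g@ey)>.13: continue
            r=cv2.minAreaRect((w[:,:2]*1000).astype(np.float32)); g=np.array(r[0])/1000-PL
            print("plate xy mm",1000*g@ex,1000*g@ey,"z",w[:,2].mean(),r)
    print(env.read_state()["t"])
E
python3 - <<'E'
from a import *
blocks("w2")
E
```

```text
plate xy mm -27.426888400400028 6.9754888417799785 z 0.04246610193334663 ((488.71868896484375, 210.3498077392578), (29.914705276489258, 39.7047233581543), 89.51168823242188)
plate xy mm -17.124736544325874 -91.56622734003797 z 0.04228190193197159 ((478.3077392578125, 111.81952667236328), (29.988597869873047, 40.58133316040039), 69.07473754882812)
plate xy mm 6.690753510342994 91.05591697086454 z 0.04246859447228662 ((539.5720825195312, 285.4994201660156), (45.7310905456543, 38.69385528564453), 77.92659759521484)
plate xy mm 40.95913656405357 -0.18110592887756027 z 0.03033833093926914 ((554.1223754882812, 189.13134765625), (270.6181335449219, 22.439655303955078), 78.15830993652344)
9.9667
```

View pics/w2.png

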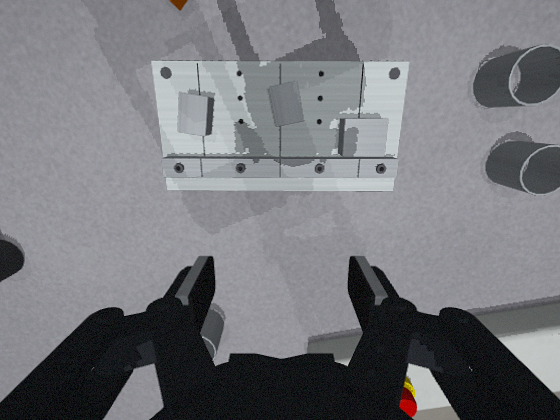

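The wide block is square and on its line but 3.3 mm short of the fence: plate friction tripped my force threshold. I'll push slightly raised with a higher threshold, and redo this block at the end.

```bash
sed -i 's/z+.0003/z+.0015/g; s/<-6: break/<-10: break/; s/range(1,14)/range(1,16)/' a.py
python3 - <<'E'
from a import *
setblock(plate(.0067,.091),78,.09,.07)
setblock(np.array([.4887,.2103]),89.4,0,.06)
setblock(np.array([.4783,.1118]),69.1,-.09,.06)
blocks("w3")
E
```

```text
grip 0.04510126537530516 43.899078369140625 12.1167
push 15 [-8.06182542  2.832409    3.10317359] [ 0.00092078 -0.00034975  0.00125651] 16.6167
grip 0.029512556182950372 41.160516142845154 19.6
push 15 [-7.47488688  2.33391837  2.70727197] [ 0.00087017 -0.00037683  0.00118389] 24.6833
grip 0.02901815778180863 41.17043137550354 27.6667
push 15 [-7.0618381   3.74131572  3.46189789] [ 6.97509433e-06 -2.25549697e-04  9.87636294e-04] 32.5333
plate xy mm 10.28990682739078 -89.611615239645 z 0.04223770585262224 ((505.5296936035156, 108.03160095214844), (30.36336898803711, 39.18739700317383), 77.79198455810547)
plate xy mm 10.144169901927341 1.2514047013788836 z 0.04238097675725659 ((524.2786254882812, 196.93934631347656), (29.707096099853516, 39.077301025390625), 77.99371337890625)
plate xy mm 10.179490247118967 90.68561930044366 z 0.04247504944648186 ((542.9075927734375, 284.411865234375), (46.28229904174805, 38.92197036743164), 77.92529296875)
plate xy mm 40.93691468629379 -0.1807750386542093 z 0.030411166138403292 ((554.1007080078125, 189.13629150390625), (269.81585693359375, 22.393436431884766), 77.86740112304688)
34.5167
```

View pics/w3.png

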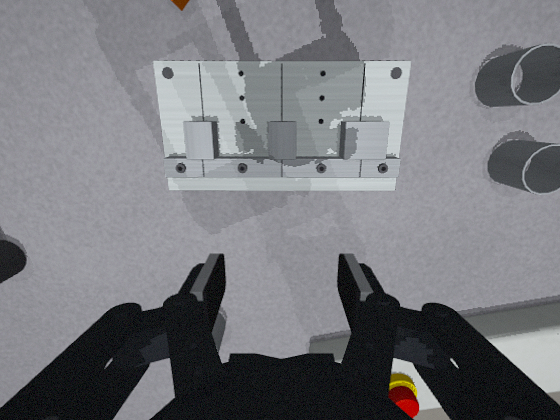

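All three blocks now stand flush, square and within 1.3 mm of their lines. Next is the lever.

```bash
python3 - <<'E'
from a import *
phi=np.radians(-96)
o=Ro.from_rotvec(down(phi)).apply(Ro.from_rotvec(down(np.pi/2-.195)).inv().apply([-.0759,.0156,0]))
env.grip(.06); q=np.array([.511,-.193])-o[:2]
print(env.read_state()["q"],env.ik([*q,.22],down(phi)))
env.move_to([*q,.22],down(phi)); env.sleep(.2)
p,W,c=wrist("w4"); z=W[...,2]; near=(abs(W[...,0]-.51)<.16)&(abs(W[...,1]+.193)<.06)
h=W[near&(z>.038)&(z<.046)][:,:2]; (hc,hr)=cv2.minEnclosingCircle((h*1000).astype(np.float32)); hc=np.array(hc)/1000
t=W[near&(z>.031)&(z<.038)]; t=t[np.linalg.norm(t[:,:2]-hc,axis=1)>.15][:,:2]; tc,tr=cv2.minEnclosingCircle((t*1000).astype(np.float32)); tc=np.array(tc)/1000
a=W[near&(z>.024)&(z<.030)]; print("arm",len(a),cv2.minAreaRect((a[:,:2]*1000).astype(np.float32)))
print(hc,hr,tc,tr,np.linalg.norm(tc-hc),np.degrees(np.arctan2(*(tc-hc)[::-1])))
s=env.read_state();print(s["t"],s["q"])
for n in("lever_hub","lever_tip","lever_balance"): print([(r["location"],r["score"]) for r in vision.place_of(n,"wrist")])
E
```

```text
[ 1.96135490e-01  3.26442612e-01  1.45980799e+00 -3.25772103e-05
  1.35589321e+00 -1.16479858e+00] [-5.49309905e-01  1.26624626e-01  1.73072091e+00 -4.44089210e-16
  1.28424712e+00  1.12620618e+00]
arm 1451 ((470.9240417480469, -201.20372009277344), (249.369873046875, 72.37275695800781), 7.780393123626709)
[ 0.48325531 -0.21639944] 137.51251220703125 [0. 0.] 0.0 0.529494489408902 155.87739030750757
36.9583 [-5.48674709e-01  1.26787639e-01  1.73058554e+00  6.48897888e-05
  1.28425548e+00  1.12610602e+00]
[([0.3477, -0.2768, -0.0004], 0.97)]
[([0.4225, -0.1847, 0.0031], 0.59), ([0.4079, -0.4456, -0.001], 0.58)]
[([0.5506, -0.1968, 0.0181], 0.98), ([0.3652, -0.3303, 0.0162], 0.65)]
```

View pics/w4.png

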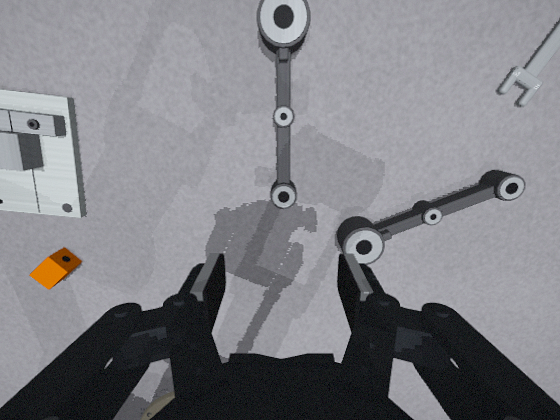

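The wrist view shows the lever with hub (283,15), lug (284,117) and tip (284,197). My box had also caught the decoy lever, so I'm refitting within columns 240–330.

```bash
python3 - <<'E'
from a import *
W=np.load("w4.npz")["W"]
def fit(r0,r1,lo,hi,c0=240,c1=330):
    w=W[r0:r1,c0:c1].reshape(-1,3); w=w[(w[:,2]>lo)&(w[:,2]<hi)][:,:2]*1000
    return w.astype(np.float32)
h=fit(0,60,.039,.045); t=fit(180,212,.031,.037); l=fit(105,130,.0305,.035); a=fit(60,104,.025,.031)
for n,w in zip("htl",(h,t,l)): print(n,len(w),cv2.minEnclosingCircle(w),w.mean(0),w.min(0),w.max(0))
print("arm",len(a),cv2.minAreaRect(a),a.mean(0))
E
```

```text
h 2244 ((594.6436767578125, -201.60775756835938), 29.6164608001709) [ 596.0046  -201.95708] [ 565.081   -228.60184] [ 616.458   -176.78464]
t 540 ((421.7951965332031, -185.01560974121094), 15.800390243530273) [ 422.57156 -185.19011] [ 406.6468  -200.21306] [ 437.45428 -169.89893]
l 375 ((511.0328369140625, -194.009765625), 11.612236976623535) [ 511.12463 -193.9815 ] [ 499.56052 -205.44223] [ 522.50604 -182.45819]
arm 607 ((545.326416015625, -197.48126220703125), (14.181836128234863, 41.98627471923828), 84.12736511230469) [ 545.28876 -197.42201]
```

Tip-to-lug distance is 89.6 mm (expected 90), and the hub extrapolates to (0.601, -0.203), matching the network. I'm grasping at balance (0.547, -0.198).

```bash
python3 - <<'E'
from a import *
b=[.5472,-.1977]; phi=np.radians(-95.8)
env.grip(.045,80)
env.move_to([*b,.08],down(phi)); env.move_linear([*b,.004],vel=.08)
env.grip(0,80); s=env.read_state(); print(s["grip_width"],s["gripper_force"],s["force"],s["eef_pos"],s["t"])
f0=s["force"]
env.move_linear([*b,.06],vel=.04); env.sleep(.3)
s=env.read_state(); print(s["force"]-f0,s["wrist_torque"],s["eef_pos"],s["grip_width"])
env.move_linear([*b,.13],vel=.1)
t=plate(.0102,.0365)
env.move_linear([*t,.13],attitude=down(np.radians(-12)),vel=.12)
env.move_linear([*t,.088],vel=.04); env.sleep(.3)
s=env.read_state(); print(s["grip_width"],s["gripper_force"],s["eef_pos"],[*t],s["tcp_rot"],down(np.radians(-12)),s["t"])
for n in("top","side"):
    p,d=vision.snapshot(n); W=cloud(d,vision.calibration(n)); np.savez(n+"5.npz",p=p,W=W); cv2.imwrite(f"pics/{n}5.png",p[:,:,::-1])
    for k in("lever_hub","lever_tip"): print(n,k,[(np.round(r["location"],3),r["score"]) for r in vision.place_of(k,n)])
print("want",plate(.010,.0905),plate(.010,-.09),.082)
a=cv2.resize(cv2.imread("pics/top5.png")[150:290,150:300],None,fx=3,fy=3); e=cv2.resize(cv2.imread("pics/side5.png")[200:320,210:350],None,fx=2.6,fy=3.5)
e=e[:420]; a=a[:420]; cv2.imwrite("pics/v5.png",cv2.hconcat([a[:,:430],e[:,:364]]))
E
```

```text
0.013493910890634685 80.13628721237183 [-1.59013388  0.42936992  4.95578191] [ 0.54755195 -0.19799349  0.00473848] 39.6417
[  0.71314565  -1.13748685 -13.97784243] [-0.00743927 -0.04156288  0.0006477 ] [ 0.54716657 -0.19767995  0.05987887] 0.013637786263070311
0.013350896552071683 78.37950468063354 [0.53171029 0.23140813 0.08815276] [np.float64(0.531661830612247), np.float64(0.2314060675039709)] [2.44140549e+00 1.97699269e+00 3.51566565e-04] [2.44147604 1.97706832 0.        ] 47.5667
top lever_hub [(array([0.544, 0.279, 0.08 ]), 0.66), (array([ 0.349, -0.275,  0.002]), 0.65)]
top lever_tip [(array([ 0.4  , -0.448, -0.003]), 0.65), (array([0.507, 0.104, 0.084]), 0.59)]
side lever_hub [(array([ 0.354, -0.273, -0.002]), 0.76), (array([0.545, 0.287, 0.08 ]), 0.64), (array([0.534, 0.227, 0.087]), 0.63)]
side lever_tip [(array([ 0.402, -0.448, -0.001]), 0.74), (array([0.504, 0.11 , 0.086]), 0.71)]
want [0.54269343 0.28426762] [0.50516537 0.10771198] 0.082
```

View pics/v5.png

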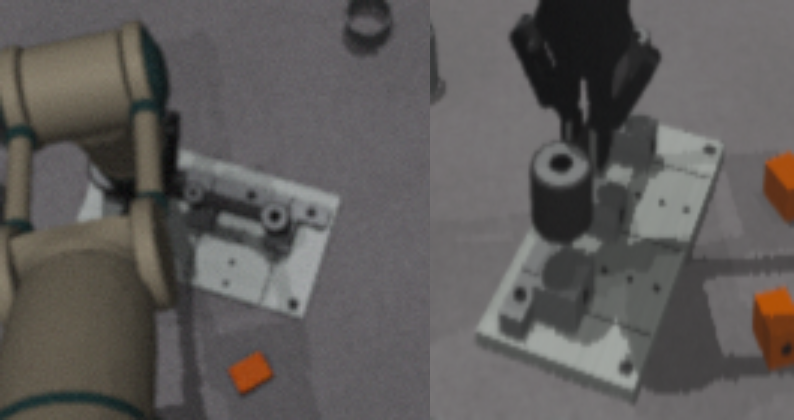

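The top crop shows the tip boss at about (275,217) over the end block. The side crop shows the hub held level above the wide block. The networks put both ends within about 6 mm of where they should be, at about the right height, so I'm handing in.

```bash
python3 -c "
from a import *
print(workorder.finish_job(), env.read_state()['t'])"
```

```text
the job is handed in; nothing more can be done
the job is handed in; nothing more can be done
```

I handed the job in with the three blocks flush and square on their lines (all within about 1.3 mm), and the lever held level at its balance point about 40 mm above them, hub over the wide block and end boss over the end block, each within about 6 mm; the result of the judging was not shown.

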